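# Put the pricking irons away in the lidded drawer

### The job

Put every pricking iron lying on the bench away in the chest: pull the drawer fully open, raise its lid until the red stay drops behind the lid's pin and locks it upright, and lay all the irons in the blue-lined bay under the lid. Then lift the red stay and throw it right over so that it rests forward, lower the lid gently until it is shut, and push the drawer fully home, with the jar, mallet and wax left where they are.

Things in the scene. Friction and masses are not known exactly. Their poses are not given: they have to be found in the camera images.
- drawer (a joint): the one drawer of a wooden bench chest (280 deep, 370 wide, 150 high, fixed to the bench, its place and yaw vary; below, the chest's x points from its front into it, y to its left as the robot sees it, z up): how far the drawer is pulled out along the chest's -x, m: 0 fully home, 0.23 fully open. It slides with about 12 N of friction and stays where it is left. Its front panel is 14 thick and stands from 16 to 140 above the bench.
- drawer_handle (a point): middle of the drawer's brass bar handle, 110 long along the chest's y, 10 thick, 45 in front of the drawer's front panel and 112 above the bench; free to be pinched from above (jaws closing along the chest's x). Its axes are the chest's. With the drawer home it is 59 in front of the chest's face.
- bay (a point): centre of the floor of the blue-lined bay under the lid; its axes are the chest's and it moves with the drawer. The floor is 185 (x) by 235 (y), 40 above the bench; the walls round it rise 45 above the floor, and the front panel 100. The lid's underside is 45 above the floor when shut. The raised lid stands over x = +82 of this frame, the stay and its post at y = -109 to -200, up to 95 above the floor.
- lid (a joint): lid of the bay, rad: 0 shut, 1.70 at its stop just past upright. It turns about the lid hinge (axis along the chest's y), its front edge rising. A stiff hinge: it stays where it is left and needs about 2 to 4 N at its pull. From about 1.4 on, the stay drops behind the pin on the lid's side edge and stops it from closing.
- lid_pull (a point): middle of the brass pull of the lid: a bar 110 long along the chest's y and 10 thick, on two arms, 35 to 40 beyond the front edge of the lid so that fingers fit on both sides. With the lid shut it lies 135 in front of and 16 above the lid hinge, 105 above the bench and 40 behind the drawer's front panel; with the lid upright it is the topmost part, about 225 above the bench. It swings on a 136 radius about the lid hinge.
- lid_hinge (a point): point of the lid hinge axis (along the chest's y) at the middle of the lid, 89 above the bench; moves with the drawer. The lid is 214 wide and 8 thick.
- stay (a joint): red stay bar on a post to the right of the lid (chest's -y side), beside the lid hinge, rad: 0 down, pointing backwards (+x of the chest) over the path of the lid's pin (locking, if the lid is upright); it grows as its rear end is lifted; about 1.57 straight up; 2.95 thrown over, resting forward. It drops under its own weight (80 g) to whichever side of upright it leans. As the lid is raised the pin lifts it about 0.35 by itself and it drops again behind it.
- stay_grip (a point): middle of the grip on the stay: the free part of a round red cross-bar 10 thick and 74 long along the chest's y, pointing away from the lid (60 beside the lid's edge), at the stay's free end. 130 above the bench when the stay is down and then 50 in front of the chest's face if the drawer is fully open. It swings on a 65 radius about the stay pivot.
- stay_pivot (a point): point of the stay's pivot axis (along the chest's y) abreast of stay_grip, 125 above the bench, 60 in front of the lid hinge.
- iron0_mid (a point): centre of the bare-wood handle of a loose pricking iron (leather stitching chisel), lying on the bench or absent (None). The handle is a square wooden bar 60 long and 18 x 18, along the iron's own x axis; a flat steel head 22 wide, 5 thick and 29 long follows on its +x end (whole iron 89 long, 70 g).
- iron1_mid (a point): centre of the green handle of a loose pricking iron (leather stitching chisel), lying on the bench or absent (None). The handle is a square wooden bar 60 long and 18 x 18, along the iron's own x axis; a flat steel head 22 wide, 5 thick and 29 long follows on its +x end (whole iron 89 long, 70 g).
- iron2_mid (a point): centre of the blue handle of a loose pricking iron (leather stitching chisel), lying on the bench or absent (None). The handle is a square wooden bar 60 long and 18 x 18, along the iron's own x axis; a flat steel head 22 wide, 5 thick and 29 long follows on its +x end (whole iron 89 long, 70 g).
- iron3_mid (a point): centre of the yellow handle of a loose pricking iron (leather stitching chisel), lying on the bench or absent (None). The handle is a square wooden bar 60 long and 18 x 18, along the iron's own x axis; a flat steel head 22 wide, 5 thick and 29 long follows on its +x end (whole iron 89 long, 70 g).
- glue_jar: bystander: glass glue jar with red cap, 70 across and 110 high, origin at the centre of its underside; leave alone.
- mallet: bystander: hammer lying on the bench to the left of the chest, 240 long; leave alone.
- wax: bystander: orange cake of wax, 60 across and 25 high, origin at the centre of its underside; leave alone.
Things that resemble listed ones, but are neither listed nor needed, are in the scene too. Leave any orange or pink look-alike of the part that bears iron1_mid alone.

How it is judged:
On the way, in this order (a step that is already met when the one before it is completed fails the run):
1. the drawer is pulled open (at least 205 mm out) (value of joint drawer above 0.205 m), for 0.2 s.
2. the lid is raised upright and the stay has dropped behind its pin and locked it (value of joint lid above 1.3 rad and value of joint stay below 0.12 rad), for 0.3 s.
3. all the irons lie in the bay, with the lid still locked upright (x of iron0_mid in the frame of bay between -0.09 and 0.09 m and y of iron0_mid in the frame of bay between -0.115 and 0.115 m and z of iron0_mid in the frame of bay between 0 and 0.04 m and x of iron1_mid in the frame of bay between -0.09 and 0.09 m and y of iron1_mid in the frame of bay between -0.115 and 0.115 m and z of iron1_mid in the frame of bay between 0 and 0.04 m and x of iron2_mid in the frame of bay between -0.09 and 0.09 m and y of iron2_mid in the frame of bay between -0.115 and 0.115 m and z of iron2_mid in the frame of bay between 0 and 0.04 m and x of iron3_mid in the frame of bay between -0.09 and 0.09 m and y of iron3_mid in the frame of bay between -0.115 and 0.115 m and z of iron3_mid in the frame of bay between 0 and 0.04 m and value of joint lid above 1.2 rad and value of joint stay below 0.12 rad), for 0.3 s.
4. the stay is lifted and thrown over to rest forward, with the lid still up (value of joint stay above 2.6 rad and value of joint lid above 1 rad), for 0.2 s.
5. the lid is lowered shut (value of joint lid below 0.06 rad), for 0.2 s.
At the end, for the whole second after the job is handed in: The drawer is home (within 8 mm), its lid shut (within 0.06 rad), the stay thrown forward (beyond 2.6 rad), and every iron that was on the bench lies in the bay under the lid (x of iron0_mid in the frame of bay between -0.09 and 0.09 m and y of iron0_mid in the frame of bay between -0.115 and 0.115 m and z of iron0_mid in the frame of bay between 0 and 0.04 m and x of iron1_mid in the frame of bay between -0.09 and 0.09 m and y of iron1_mid in the frame of bay between -0.115 and 0.115 m and z of iron1_mid in the frame of bay between 0 and 0.04 m and x of iron2_mid in the frame of bay between -0.09 and 0.09 m and y of iron2_mid in the frame of bay between -0.115 and 0.115 m and z of iron2_mid in the frame of bay between 0 and 0.04 m and x of iron3_mid in the frame of bay between -0.09 and 0.09 m and y of iron3_mid in the frame of bay between -0.115 and 0.115 m and z of iron3_mid in the frame of bay between 0 and 0.04 m and value of joint lid below 0.06 rad and value of joint stay above 2.6 rad and value of joint drawer below 0.008 m); the robot touches nothing.
It fails at once if the lid is let slam shut (closing faster than 2.5 rad/s when nearly down) (velocity of joint lid below -2.5 rad/s and value of joint lid below 0.6 rad).
It fails at once if the glue_jar is moved by more than 30 mm (distance of glue_jar from where it was at the start of the episode above 0.03 m).
It fails at once if the mallet is moved by more than 30 mm (distance of mallet from where it was at the start of the episode above 0.03 m).
It fails at once if the wax is moved by more than 30 mm (distance of wax from where it was at the start of the episode above 0.03 m).
Of iron0, iron1, iron2, iron3 only 2 to 4 are there at a start; the rules pass over those that are not, and their reading is None.
At some moment in a run one of iron0, iron1, iron2, iron3 may be knocked a few centimetres aside while the robot is not near it.
Once in a run the grip may slacken for a moment while it holds something.
It also fails if it takes over 210 s, if anything falls off the work surface, if the arm or the gripper's body presses on something with over 40 N, if the wrist force passes 120 N, or if a joint passes its speed limit or range.

### The arm

A 6-joint arm with a two-finger parallel gripper is mounted at the origin on the work surface. World frame = base frame: x ahead of the robot, y to its left, z up, the work surface at z = 0. Lengths are in m, angles in rad, forces in N, time in s.
With the tool pointing down it reaches from about 0.325 to 0.925 m from the base axis. Payload 3.1 kg.
Tool frame: the origin (TCP) lies on the centre line of the jaws, within the pads' length; the fingertips stand 19 mm ahead of it and the grasp point (between the pads) is the TCP; z points along the fingers, y is the line along which they close (so a half turn about z gives the same grasp; the last joint's range is limited). The gripper opens to 85 mm and grips with 20 to 120 N. Pads are 22 mm wide; open, the fingers measure 114 mm over their backs; the gripper's body (76 mm by 85 mm) begins 54 mm behind the grasp point. The pads swing forward as they close: fully open they stand 13 mm farther back than shut.
Start: joints at [-1.426, 0.217, 1.613, -0, 1.311, -0.112], TCP at [0.159, -0.605, 0.25] pointing down, gripper open.
Joint ranges: [-2.75, 2.75], [-0.78, 2.1], [0.31, 2.55], [-1.13, 4.27], [0.13, 2.63], [-2.58, 2.58]. Speed limits (rad/s): [2.79, 2.79, 3.14, 3.14, 3.14, 3.14].

### API

Orientations are given as a unit quaternion [x, y, z, w].
In Python, from cell import observe, get_image, close_job, regions_of, tip_of gives the robot as it stands.
- The arm moves only by the tool drive_tool, never from a script. Its argument "commands" is a list that holds one entry, the list of rows, each a list of 7 numbers: the shift along the world's x, y, z in mm, then the turn, a rotation vector about the world's x, y, z in degrees, then the opening, from 0 (shut) to 1 (fully open). A call has 1 to 20 rows; each row shifts and turns the commanded pose from where the row before left it; what a row does not reach is not made up. A row lasts 1/10 s, in which the tool goes at most 50 mm and 8.59 degrees, less where a joint would pass 70% of its speed; a pose out of reach is approached as far as the arm can. A call is refused whole if a number of a shift passes 50 or a number of a turn 8.59, either way. A call with a gripper value outside its range is refused whole. The fingers move at their own pace and stop on an object; "force" is the grip in N (left out, the last holds). Time passes only in rows, so rows that do not move let the fingers close. It gives the time, the measured TCP pose, the force, the opening and the grip force at its end, in the units of the state.
- observe(): the state, without advancing time (a new reading comes with each control period).
- get_image(name): name is "side" or "top"; returns a dict with "color" (384x512x3 uint8, red, green, blue), "depth" (384x512 float32, m along the optical axis (not along the pixel's ray), 0 where there is no reading), "fx", "fy", "cx", "cy" (pixels), "pose" (4x4, takes a point from camera to world coordinates). Camera axes: x right, y up, looking along -z (the intrinsics and any distortion apply to the point x, -y, -z); pixel columns grow to the right and rows downward; lengths in m; the calibration is good to about 2 mm. A picture is of the moment at which its call begins.
- close_job(): hands the job in; it is judged then, once.
Trained networks look in a picture, given as the dict that the camera call returned (one of the last four; its "shot" number tells which), for a name from the list of things; names that differ only in an ending like _2 or _b are one class to them, and where a whole thing is asked for, a point or a joint stands for the part that bears it (a point fixed in the world has none). Each returns a list of dicts, best first, with "confidence" (0 to 1); they miss things now and then, are a little off and sometimes report something else, mostly with a low value. They report only what shows in the picture. A call takes as long as a camera call. They do not tell look-alikes from the thing itself.
- regions_of(picture, name): "pixels" (384x512 bool, what is visible of it).
- tip_of(picture, name): "xyz" ([x, y, z] in m, in the coordinates of the camera as it stood for that picture, good to about 4 mm: a listed point, or the origin of a listed thing).
The state is a dict: "time": time; "joint_positions": joint angles; "joint_vel": joint speeds; "tau": joint torques, N m; "eef_pos": TCP position; "tcp_rot": TCP orientation; "contact_force": force on the tool from outside, world axes, zero at the start; "wrist_torque": the same for the moment, N m; "gripper_width": finger opening in m; "finger_force": force on a finger pad.
Only numpy, scipy, OpenCV 4.12 (cv2) and the standard library are available. Lean on these libraries where they do the work, as an engineer would, in place of code of your own. Each camera call takes 0.05 s, during which the arm holds its last target. There are 200 camera calls.

## Working session

There is one attempt and no reset: what is moved stays moved. The work goes in short steps, Python scripts to look and compute and a tool call to move; the robot and the scene stay as the last step left them, time stands still between calls to the robot, and variables do not carry over. Pictures are saved under pics/ and viewed, at most 14 in all, crops included, and the job is handed in when it is done.

Besides the shell and the picture viewer there is one more tool, called after ">>>" as name([rows], argument=value, ...), one row to a line, values as JSON. drive_tool: Moves the arm, as the interface text tells. Its arguments: {"type":"object","properties":{"commands":{"type":"array"},"force":{"type":"number"}},"required":["commands"]}

```bash
mkdir -p pics; cat > h.py <<'E'
import numpy as np, cv2
from cell import observe, get_image, close_job, regions_of, tip_of
def save(p,n,crop=None,s=1):
    c=p["color"][:,:,::-1]
    if crop: x0,y0,x1,y1=crop; c=c[y0:y1,x0:x1]
    cv2.imwrite("pics/"+n,cv2.resize(c,None,fx=s,fy=s,interpolation=cv2.INTER_CUBIC))
def W(p,q): return (np.array(p["pose"])@np.append(q,1))[:3]
def px(p,w):
    q=np.linalg.inv(p["pose"])@np.append(w,1)
    return np.array([p["fx"]*q[0]/-q[2]+p["cx"],p["fy"]*-q[1]/-q[2]+p["cy"]])
def cloud(p):
    v,u=np.mgrid[:384,:512]; d=p["depth"]
    c=np.stack([(u-p["cx"])/p["fx"]*d,-(v-p["cy"])/p["fy"]*d,-d,np.ones_like(d)],-1)
    return (c@np.array(p["pose"]).T)[...,:3]
E
python3 - <<'E'
from h import *
np.set_printoptions(precision=4,suppress=True)
print(observe())
for n in("top","side"):
    p=get_image(n); save(p,n+"0.png"); print(n,[k for k in p], p["pose"])
    for nm in ["drawer_handle","bay","lid_pull","lid_hinge","stay_grip","stay_pivot","iron0_mid","iron1_mid","iron2_mid","iron3_mid","glue_jar","mallet","wax"]:
        for r in tip_of(p,nm)[:5]:
            w=W(p,r["xyz"]); print(nm,round(r["confidence"],2),w,px(p,w).round())
E
cd pics; python3 -c "
import cv2,numpy as np
cv2.imwrite('ab.png',cv2.resize(np.vstack([cv2.imread('top0.png'),cv2.imread('side0.png')]),None,fx=.78,fy=.78))"
```

```text
{'time': 0.0, 'joint_positions': array([-1.4262,  0.2178,  1.615 ,  0.    ,  1.3113, -0.1122]), 'joint_vel': array([-0.0011, -0.0001, -0.0001,  0.0018,  0.0012,  0.0005]), 'tau': array([  0.0012, -39.6848, -30.385 ,  -0.    ,   0.0098,   0.    ]), 'eef_pos': array([ 0.1586, -0.6037,  0.2489]), 'tcp_rot': array([ 0.9918,  0.128 , -0.    , -0.0012]), 'contact_force': array([-0.4058,  0.226 , -0.584 ]), 'wrist_torque': array([ 0.0686,  0.0188, -0.0055]), 'finger_force': 0.0, 'gripper_width': 0.08546786173835795}
top ['color', 'depth', 'fx', 'fy', 'cx', 'cy', 'pose', 'shot'] [[-0.0052  0.9909 -0.1343  0.3851]
 [-1.     -0.0062 -0.0068  0.0665]
 [-0.0076  0.1342  0.9909  1.3583]
 [ 0.      0.      0.      1.    ]]
drawer_handle 0.65 [0.6657 0.0706 0.11  ] [260. 157.]
bay 0.22 [0.6648 0.0722 0.1093] [259. 158.]
stay_pivot 0.64 [ 0.584  -0.2597  0.0089] [367. 190.]
iron1_mid 0.76 [ 0.3196 -0.373   0.0087] [408. 276.]
iron1_mid 0.67 [ 0.3987 -0.1259  0.0077] [325. 250.]
iron1_mid 0.58 [ 0.4445 -0.24    0.0076] [362. 235.]
iron1_mid 0.47 [ 0.4369 -0.3661  0.0135] [405. 237.]
iron2_mid 0.71 [ 
[... 704 characters left out ...]
 0.1178 0.1044] [191. 180.]
lid_hinge 0.43 [0.7628 0.1187 0.1011] [191. 181.]
lid_hinge 0.2 [ 0.5766 -0.2561  0.0055] [286. 161.]
stay_grip 0.3 [ 0.7516 -0.2813 -0.001 ] [253. 148.]
stay_grip 0.26 [ 0.5773 -0.2538  0.0089] [285. 160.]
iron0_mid 0.3 [ 0.5761 -0.254   0.0069] [286. 161.]
iron1_mid 0.68 [ 0.4022 -0.1159  0.0073] [311. 193.]
iron1_mid 0.49 [ 0.3111 -0.3678  0.0057] [356. 164.]
iron1_mid 0.48 [ 0.4392 -0.2403  0.0066] [315. 172.]
iron1_mid 0.43 [ 0.4372 -0.3682  0.006 ] [327. 156.]
iron2_mid 0.66 [ 0.577  -0.2556  0.0087] [286. 160.]
glue_jar 0.75 [ 0.7551 -0.2818 -0.0022] [252. 148.]
mallet 0.84 [ 0.4658  0.4642 -0.004 ] [206. 315.]
wax 0.54 [ 0.3413 -0.2319 -0.0031] [337. 183.]
```

View pics/top0.png

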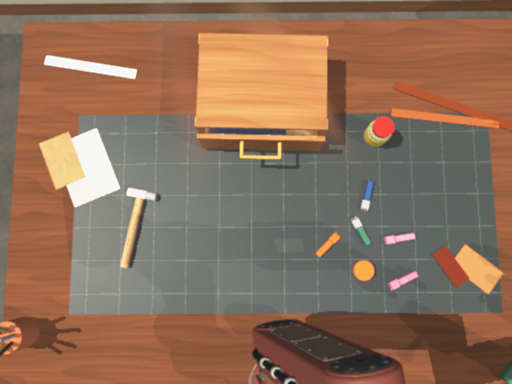

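View pics/side0.png

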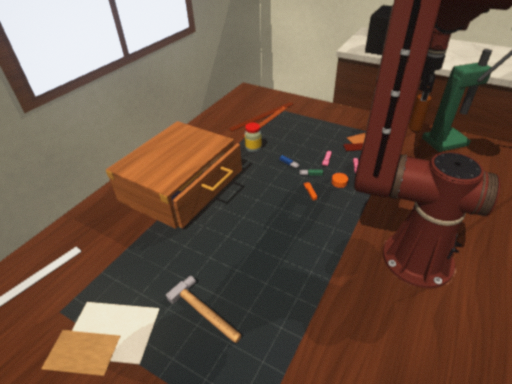

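The top view shows the chest at about (263,90), with the handle at (260,157). The candidates are a blue iron (367,195), a green iron (361,231), an orange look-alike (328,244) and two pink look-alikes (400,238) and (404,281). The blue and green irons fit the list, and the orange and pink ones must be left alone. I'll confirm that with a crop.

```bash
python3 - <<'E'
from h import *
np.set_printoptions(precision=4,suppress=True)
p=get_image("top"); c=cloud(p)
save(p,"irons.png",(300,165,440,300),4)
m=(abs(c[...,2]-.15)<.012)&(c[...,0]>.6)&(abs(c[...,1])<.35)
r=cv2.minAreaRect((c[m][:,:2]*1000).astype(np.float32)); print("chest top",r,cv2.boxPoints(r), c[m][:,2].mean())
m=(abs(c[...,2]-.14)<.006)&(c[...,0]<.76)&(c[...,0]>.64)&(abs(c[...,1]-.07)<.18); r=cv2.minAreaRect((c[m][:,:2]*1000).astype(np.float32)); print("front",cv2.boxPoints(r))
m=(c[...,2]>.095)&(c[...,2]<.122)&(c[...,0]<.7)&(c[...,0]>.6)&(abs(c[...,1]-.07)<.1); r=cv2.minAreaRect((c[m][:,:2]*1000).astype(np.float32)); print("handle",r,cv2.boxPoints(r),c[m].mean(0))
hsv=cv2.cvtColor(p["color"],cv2.COLOR_RGB2HSV)
for nm,lo,hi in(("blue",100,125),("green",55,95)):
    m=(hsv[...,0]>=lo)&(hsv[...,0]<=hi)&(hsv[...,1]>110); m[:165]=0;m[300:]=0;m[:,:340]=0;m[:,440:]=0
    pts=c[m]; r=cv2.minAreaRect((pts[:,:2]*1000).astype(np.float32)); print(nm,m.sum(),r,pts.mean(0),pts[:,2].max())
    v,u=np.nonzero(m); print(u.mean(),v.mean())
# steel heads
for nm in("iron1_mid","iron2_mid"):
    for r in regions_of(p,nm)[:5]:
        v,u=np.nonzero(r["pixels"]); q=c[r["pixels"]]; rr=cv2.minAreaRect((q[:,:2]*1000).astype(np.float32)); print(nm,r["confidence"],u.mean(),v.mean(),len(u),rr)
E
```

```text
chest top ((867.541748046875, 64.60990905761719), (376.04412841796875, 315.2610778808594), 88.45356750488281) [[ 704.8945 -119.0897]
 [1020.0407 -127.5977]
 [1030.189   248.3095]
 [ 715.0428  256.8175]] 0.15014878713014473
front [[ 705.6737 -109.1083]
 [ 758.447  -109.975 ]
 [ 764.3447  249.1135]
 [ 711.5714  249.9803]]
handle ((680.3438720703125, 68.70437622070312), (118.67597961425781, 38.19278335571289), 89.99394989013672) [[661.2412   9.3684]
 [699.434    9.3644]
 [699.4465 128.0403]
 [661.2538 128.0444]] [0.6716 0.0711 0.1162]
blue 113 ((480.41741943359375, -113.78477478027344), (46.56364440917969, 405.1578063964844), 34.417049407958984) [ 0.5796 -0.2579  0.0297] 1.3582562082284668
368.24778761061947 190.15929203539824<stdin>:12: RuntimeWarning: Mean of empty slice.
  ret = um.true_divide(
Traceback (most recent call last):
ValueError: zero-size array to reduction operation maximum which has no identity
```

View pics/irons.png

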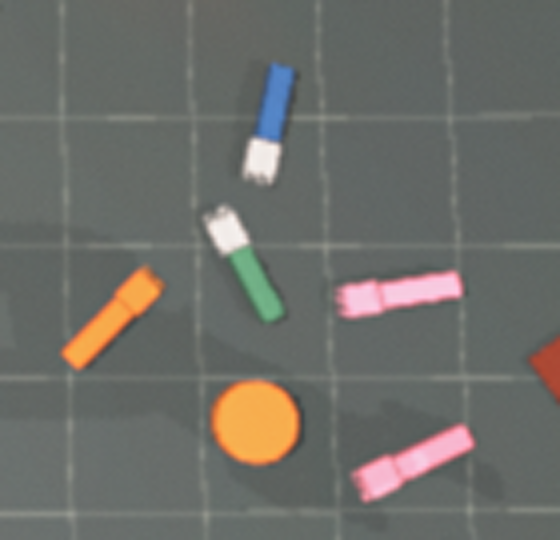

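The crop confirms that only the blue and green irons are the listed ones. I'm going to the handle.

>>> drive_tool([
  [[29.8, 39.6, 0, 0, 0, 4.3, 0.35], [29.8, 39.6, 0, 0, 0, 4.3, 0.35], [29.8, 39.6, 0, 0, 0, 4.3, 0.35], [29.8, 39.6, 0, 0, 0, 4.3, 0.35], [29.8, 39.6, 0, 0, 0, 4.3, 0.35], [29.8, 39.6, 0, 0, 0, 4.3, 0.35], [29.8, 39.6, 0, 0, 0, 4.3, 0.35], [29.8, 39.6, 0, 0, 0, 4.3, 0.35], [29.8, 39.6, 0, 0, 0, 4.3, 0.35], [29.8, 39.6, 0, 0, 0, 4.3, 0.35], [29.8, 39.6, 0, 0, 0, 4.3, 0.35], [29.8, 39.6, 0, 0, 0, 4.3, 0.35], [29.8, 39.6, 0, 0, 0, 4.3, 0.35], [29.8, 39.6, 0, 0, 0, 4.3, 0.35], [29.8, 39.6, 0, 0, 0, 4.3, 0.35], [29.8, 39.6, 0, 0, 0, 4.3, 0.35], [29.8, 39.6, 0, 0, 0, 4.3, 0.35], [0, 0, 0, 0, 0, 0, 0.35], [0, 0, 0, 0, 0, 0, 0.35]],
], force=60)

```text
time: 3.35
eef_pos: [0.6654, 0.0697, 0.2496]
tcp_rot: [0.72, 0.694, -0.001, -0.0]
contact_force: [-0.8, -0.7, 0.3]
gripper_width: 0.0298
finger_force: 0.0
```

>>> drive_tool([
  [[0, 0, -40, 0, 0, 0, 0.35], [0, 0, -40, 0, 0, 0, 0.35], [0, 0, -30, 0, 0, 0, 0.35], [0, 0, -15, 0, 0, 0, 0.35], [0, 0, -12, 0, 0, 0, 0.35], [0, 0, 0, 0, 0, 0, 0.35], [0, 0, 0, 0, 0, 0, 0], [0, 0, 0, 0, 0, 0, 0], [0, 0, 0, 0, 0, 0, 0], [0, 0, 0, 0, 0, 0, 0]],
])

```text
time: 4.35
eef_pos: [0.665, 0.0683, 0.1151]
tcp_rot: [0.72, 0.694, -0.001, -0.0]
contact_force: [-4.8, -2.5, 6.1]
gripper_width: 0.0074
finger_force: 58.6
```

```bash
python3 - <<'E'
from h import *
p=get_image("side"); save(p,"grip1.png",(130,100,330,260),4)
E
```

```text
(no output)
```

View pics/grip1.png

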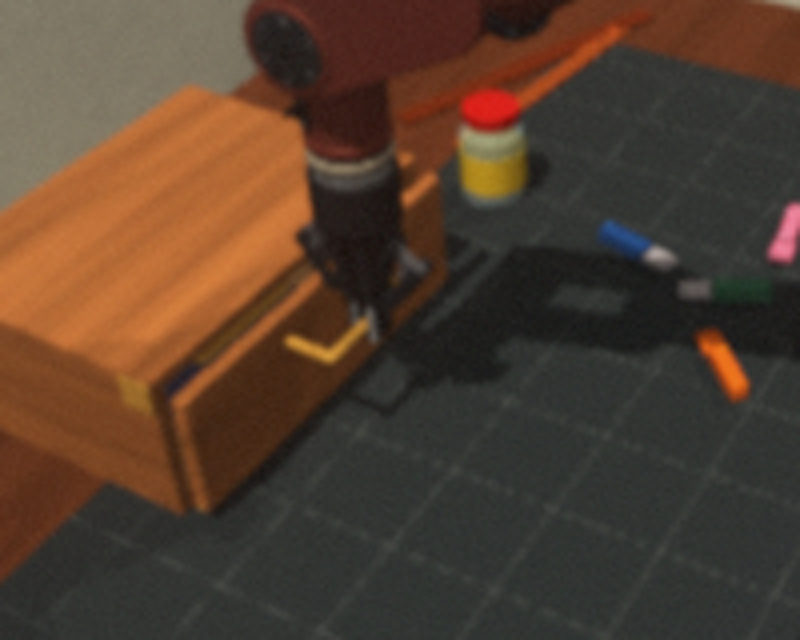

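The fingers hold the bar (crop pixel ~(375,325)). Pulling the drawer open.

>>> drive_tool([
  [[-5, 0, 0, 0, 0, 0, 0], [-15, 0.4, 0, 0, 0, 0, 0], [-20, 0.5, 0, 0, 0, 0, 0], [-20, 0.5, 0, 0, 0, 0, 0], [-20, 0.5, 0, 0, 0, 0, 0], [-20, 0.5, 0, 0, 0, 0, 0], [-20, 0.5, 0, 0, 0, 0, 0], [-20, 0.5, 0, 0, 0, 0, 0], [-20, 0.5, 0, 0, 0, 0, 0], [-15, 0.4, 0, 0, 0, 0, 0], [-10, 0.2, 0, 0, 0, 0, 0], [-5, 0, 0, 0, 0, 0, 0], [-5, 0, 0, 0, 0, 0, 0]],
])

```text
time: 5.7
eef_pos: [0.4761, 0.0736, 0.1151]
tcp_rot: [0.721, 0.693, 0.007, 0.005]
contact_force: [13.3, 0.8, -9.5]
gripper_width: 0.0078
finger_force: 59.8
```

>>> drive_tool([
  [[-5, 0.1, 0, 0, 0, 0, 0], [-5, 0.1, 0, 0, 0, 0, 0], [-5, 0.1, 0, 0, 0, 0, 0], [-4, 0.1, 0, 0, 0, 0, 0], [0, 0, 0, 0, 0, 0, 0]],
])

```text
time: 6.2
eef_pos: [0.4564, 0.0742, 0.1151]
tcp_rot: [0.721, 0.693, 0.006, 0.004]
contact_force: [8.6, 2.9, -6.6]
gripper_width: 0.0078
finger_force: 60.0
```

>>> drive_tool([
  [[-4, 0, 0, 0, 0, 0, 0], [-4, 0, 0, 0, 0, 0, 0], [-4, 0, 0, 0, 0, 0, 0], [0, 0, 0, 0, 0, 0, 0]],
])

```text
time: 6.6
eef_pos: [0.4508, 0.0743, 0.1152]
tcp_rot: [0.721, 0.693, 0.013, 0.01]
contact_force: [29.2, 3.3, -28.5]
gripper_width: 0.0078
finger_force: 58.3
```

>>> drive_tool([
  [[4, 0, 0, 0, 0, 0, 0.35], [4, 0, 0, 0, 0, 0, 0.35], [0, 0, 0, 0, 0, 0, 0.35], [0, 0, 40, 0, 0, 0, 0.35], [0, 0, 45, 0, 0, 0, 0.35], [0, 0, 50, 0, 0, 0, 0.35], [0, -30, 40, 0, 0, 0, 0.35], [0, -45, 0, 0, 0, 0, 0.35], [0, -45, 0, 0, 0, 0, 0.35], [0, -45, 0, 0, 0, 0, 0.35], [0, -45, 0, 0, 0, 0, 0.35]],
])

```text
time: 7.7
eef_pos: [0.4467, -0.1378, 0.2886]
tcp_rot: [0.72, 0.694, 0.0, 0.0]
contact_force: [0.5, -0.0, -0.7]
gripper_width: 0.0297
finger_force: 0.0
```

```bash
cat > look.py <<'E'
from h import *
import sys
np.set_printoptions(precision=4,suppress=True)
def look(names,n):
    for cam in("top","side"):
        p=get_image(cam); save(p,cam+n+".png")
        np.save("pics/"+cam+n+"_c.npy",cloud(p))
        for nm in names:
            for r in tip_of(p,nm)[:3]:
                w=W(p,r["xyz"]); print(cam,nm,round(r["confidence"],2),w,px(p,w).round())
look(sys.argv[2:],sys.argv[1])
E
python3 look.py 2 drawer_handle bay lid_pull lid_hinge stay_grip stay_pivot iron1_mid iron2_mid
python3 -c "
import cv2,numpy as np
a=cv2.resize(cv2.imread('pics/top2.png')[80:220,170:400],None,fx=3.4,fy=3.4);b=cv2.imread('pics/side2.png')[110:280,110:340]
cv2.imwrite('pics/c2.png',cv2.resize(a,None,fx=1,fy=1));cv2.imwrite('pics/d2.png',cv2.resize(b,None,fx=3.4,fy=3.4))"
```

```text
top drawer_handle 0.61 [0.4507 0.0747 0.1098] [259. 232.]
top bay 0.83 [0.6071 0.1117 0.044 ] [246. 181.]
top lid_pull 0.93 [0.5563 0.1169 0.1095] [244. 195.]
top lid_hinge 0.7 [0.685  0.1188 0.0894] [244. 153.]
top stay_grip 0.52 [ 0.6869 -0.0537  0.1295] [303. 148.]
top stay_pivot 0.51 [0.5529 0.1218 0.1077] [242. 196.]
top iron1_mid 0.6 [ 0.3197 -0.3727  0.0082] [408. 276.]
top iron1_mid 0.47 [ 0.4406 -0.2401  0.0099] [363. 236.]
top iron1_mid 0.42 [ 0.3996 -0.1256  0.0109] [325. 250.]
top iron2_mid 0.56 [ 0.5832 -0.262   0.0065] [368. 190.]
side drawer_handle 0.62 [0.4533 0.0799 0.1096] [275. 201.]
side bay 0.82 [0.6039 0.1201 0.0419] [231. 208.]
side bay 0.67 [0.5498 0.1237 0.1039] [243. 201.]
side lid_pull 0.92 [0.5488 0.1221 0.1025] [243. 201.]
side lid_hinge 0.93 [0.6838 0.1205 0.089 ] [210. 191.]
side lid_hinge 0.18 [0.5504 0.125  0.1049] [242. 201.]
side stay_grip 0.47 [ 0.6856 -0.0483  0.1311] [235. 155.]
side stay_pivot 0.55 [ 0.6254 -0.0518  0.1243] [250. 161.]
side iron1_mid 0.56 [0.4522 0.0791 0.1101] [276. 201.]
side iron1_mid 0.55 [ 0.405  -0.1168  0.008 ] [311. 193.]
side iron1_mid 0.53 [ 0.4382 -0.367   0.0051] [327. 156.]
side iron2_mid 0.59 [ 0.7551 -0.2828  0.0004] [252. 147.]
side iron2_mid 0.48 [ 0.575  -0.2554  0.0095] [286. 160.]
```

View pics/c2.png

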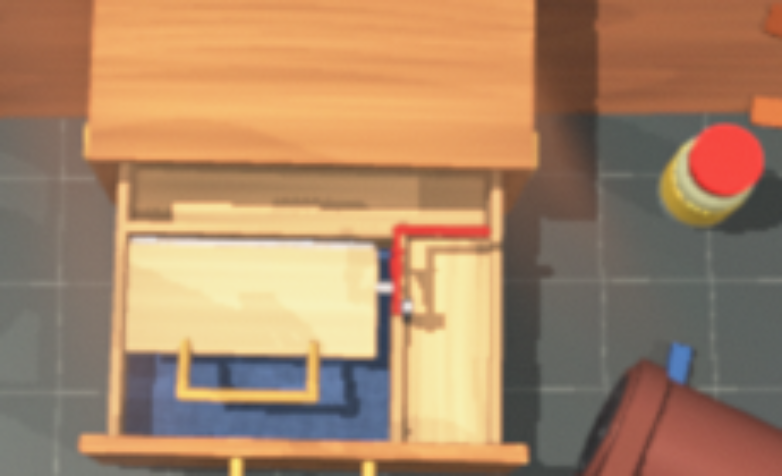

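View pics/d2.png

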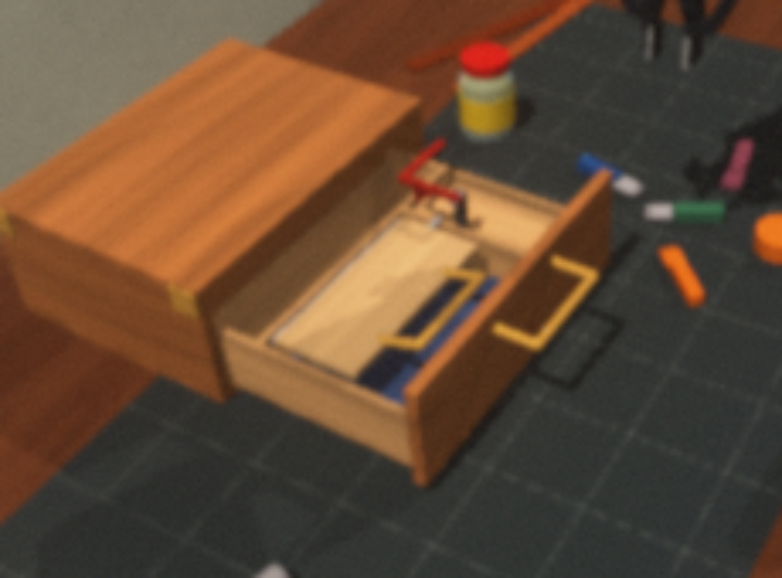

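The drawer is open. In the top crop the pull sits at (248,395) and the stay at (440,232). Both views put the pull at about (0.551, 0.120, 0.106) and the hinge at (0.685, 0.12, 0.089). Next I grasp the pull.

>>> drive_tool([
  [[18, 43, 0, 0, 0, 0, 0.35], [18, 43, 0, 0, 0, 0, 0.35], [18, 43, 0, 0, 0, 0, 0.35], [18, 43, 0, 0, 0, 0, 0.35], [18, 43, 0, 0, 0, 0, 0.35], [14, 42, 0, 0, 0, 0, 0.35], [0, 0, -45, 0, 0, 0, 0.35], [0, 0, -45, 0, 0, 0, 0.35], [0, 0, -45, 0, 0, 0, 0.35], [0, 0, -30, 0, 0, 0, 0.35], [0, 0, -13, 0, 0, 0, 0.35], [0, 0, 0, 0, 0, 0, 0.35], [0, 0, 0, 0, 0, 0, 0], [0, 0, 0, 0, 0, 0, 0], [0, 0, 0, 0, 0, 0, 0], [0, 0, 0, 0, 0, 0, 0]],
], force=30)

```text
time: 10.2
eef_pos: [0.5517, 0.1207, 0.1116]
tcp_rot: [0.72, 0.694, 0.0, 0.0]
contact_force: [-2.5, 0.1, 6.6]
gripper_width: 0.0088
finger_force: 29.3
```

>>> drive_tool([
  [[2, 0, 10.5, 0, 0, 0, 0], [2.5, 0, 11, 0, 0, 0, 0], [3.5, -0.1, 10, 0, 0, 0, 0], [4, -0.1, 10, 0, 0, 0, 0], [5, -0.1, 9.5, 0, 0, 0, 0], [5.5, -0.1, 9, 0, 0, 0, 0], [6.3, -0.2, 8.7, 0, 0, 0, 0], [6.9, -0.2, 8, 0, 0, 0, 0], [7.6, -0.2, 7.5, 0, 0, 0, 0], [8.2, -0.2, 6.9, 0, 0, 0, 0], [8.7, -0.2, 6.2, 0, 0, 0, 0], [9.1, -0.2, 5.5, 0, 0, 0, 0], [9.5, -0.2, 4.8, 0, 0, 0, 0], [9.9, -0.3, 4.1, 0, 0, 0, 0], [10.1, -0.3, 3.2, 0, 0, 0, 0], [10.4, -0.3, 2.5, 0, 0, 0, 0], [0, 0, 0, 0, 0, 0, 0]],
])

```text
time: 11.9
eef_pos: [0.6632, 0.1175, 0.2317]
tcp_rot: [0.721, 0.693, 0.002, 0.002]
contact_force: [-1.3, -0.8, 7.3]
gripper_width: 0.0085
finger_force: 30.6
```

>>> drive_tool([
  [[10.6, -0.2, 1.8, 0, 0, 0, 0], [10.7, -0.2, 1, 0, 0, 0, 0], [10.7, -0.2, 0, 0, 0, 0, 0], [8, -0.2, -0.6, 0, 0, 0, 0], [4, 0, -0.6, 0, 0, 0, 0], [0, 0, 0, 0, 0, 0, 0], [0, 0, 0, 0, 0, 0, 0], [0, 0, 0, 0, 0, 0, 0.35], [0, 0, 0, 0, 0, 0, 0.35], [0, 0, 20, 0, 0, 0, 0.35], [0, 0, 40, 0, 0, 0, 0.35], [-20, -30, 0, 0, 0, 0, 0.5], [-20, -45, 0, 0, 0, 0, 0.5], [-20, -45, 0, 0, 0, 0, 0.5], [-20, -45, 0, 0, 0, 0, 0.5], [-20, -45, 0, 0, 0, 0, 0.5], [-20, -45, 0, 0, 0, 0, 0.5], [-10, -45, 0, 0, 0, 0, 0.5]],
])

```text
time: 13.7
eef_pos: [0.5729, -0.184, 0.2885]
tcp_rot: [0.72, 0.693, -0.0, -0.001]
contact_force: [-0.3, 0.5, 0.6]
gripper_width: 0.0429
finger_force: 0.0
```

```bash
python3 look.py 3 bay lid_pull lid_hinge stay_grip stay_pivot iron1_mid iron2_mid
python3 -c "
import cv2,numpy as np
a=cv2.imread('pics/top3.png')[90:270,200:430];b=cv2.imread('pics/side3.png')[100:280,170:370]
cv2.imwrite('pics/c3.png',cv2.resize(np.hstack([a,b]),None,fx=1.85,fy=1.85,interpolation=2))"
```

```text
top bay 0.93 [0.6104 0.1133 0.0422] [246. 180.]
top bay 0.52 [0.4531 0.0752 0.1117] [259. 231.]
top lid_pull 0.86 [0.7122 0.1139 0.2265] [243. 130.]
top lid_hinge 0.69 [0.6069 0.1103 0.042 ] [247. 181.]
top lid_hinge 0.56 [0.6893 0.1179 0.0891] [244. 151.]
top stay_grip 0.53 [ 0.69   -0.0509  0.131 ] [302. 147.]
top stay_grip 0.51 [0.7094 0.1174 0.2266] [242. 131.]
top iron1_mid 0.54 [ 0.4019 -0.1233  0.0086] [324. 249.]
top iron1_mid 0.5 [ 0.4364 -0.3681  0.0138] [405. 237.]
top iron1_mid 0.48 [ 0.3209 -0.3711  0.0053] [407. 276.]
side bay 0.92 [0.6047 0.1178 0.0424] [231. 208.]
side lid_pull 0.87 [0.7047 0.1195 0.2217] [200. 158.]
side lid_hinge 0.95 [0.6867 0.1215 0.0875] [209. 191.]
side stay_grip 0.54 [ 0.6856 -0.0498  0.1295] [235. 155.]
side stay_pivot 0.57 [ 0.6271 -0.0486  0.1273] [249. 160.]
side iron1_mid 0.57 [ 0.4368 -0.3644  0.0063] [327. 156.]
side iron1_mid 0.46 [ 0.4384 -0.2358  0.0053] [315. 173.]
side iron1_mid 0.45 [ 0.4007 -0.1143  0.0057] [312. 194.]
side iron2_mid 0.6 [ 0.4643  0.4659 -0.0041] [206. 316.]
side iron2_mid 0.41 [ 0.5767 -0.2558  0.0076] [286. 160.]
```

View pics/c3.png

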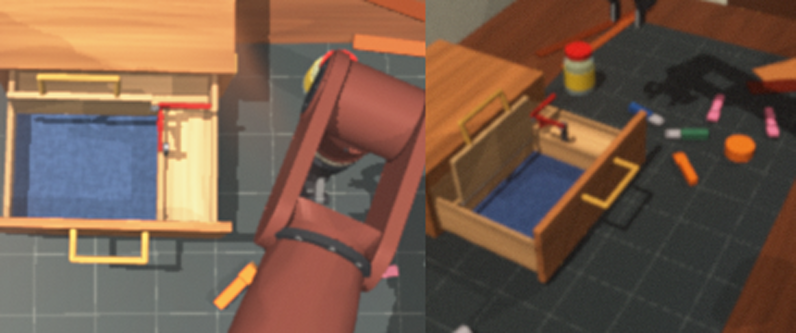

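The lid is upright at about 1.62 rad. The stay is back down behind the pin, with its grip at z≈0.130. Now I measure the irons precisely by colour.

```bash
cat > col.py <<'E'
from h import *
import sys
np.set_printoptions(precision=4,suppress=True)
R={"blue":(100,125,.575,-.258),"green":(60,100,.43,-.245)}
def onplane(p,u,v,z):
    M=np.array(p["pose"]); d=np.stack([(u-p["cx"])/p["fx"],-(v-p["cy"])/p["fy"],-np.ones_like(u,float)],-1)@M[:3,:3].T
    o=M[:3,3]; return o+d*((z-o[2])/d[:,2])[:,None]
def colour(p,nm,z=.014,ctr=None,rad=.09):
    lo,hi,x,y=R[nm]
    if ctr: x,y=ctr
    hsv=cv2.cvtColor(p["color"],cv2.COLOR_RGB2HSV)
    m=(hsv[...,0]>=lo)&(hsv[...,0]<=hi)&(hsv[...,1]>90)&(hsv[...,2]>45)
    v,u=np.nonzero(m); q=onplane(p,u,v,z); k=np.hypot(q[:,0]-x,q[:,1]-y)<rad; q=q[k]
    if len(q)<8: return None
    (cx,cy),(w,h),a=cv2.minAreaRect((q[:,:2]*1000).astype(np.float32))
    e=np.linalg.eigh(np.cov(q[:,:2].T))[1][:,1]
    return len(q),q.mean(0),(cx,cy,w,h),np.degrees(np.arctan2(e[1],e[0]))
if __name__=="__main__":
    for cam in("top","side"):
        p=get_image(cam)
        for nm in R: print(cam,nm,colour(p,nm))
E
python3 - <<'E'
from col import *
p=get_image("top"); p["color"]=cv2.imread("pics/top0.png")[:,:,::-1].copy()
for nm in R: print("top0",nm,colour(p,nm))
p=get_image("side")
for nm in R: print("side",nm,colour(p,nm))
E
```

```text
top0 blue (126, array([ 0.5818, -0.2618,  0.014 ]), (582.059326171875, -261.8148498535156, 20.84128761291504, 57.70783233642578), np.float64(165.73442489412918))
top0 green (62, array([ 0.4435, -0.2419,  0.014 ]), (442.20733642578125, -242.1678924560547, 50.840885162353516, 13.936373710632324), np.float64(-153.049573040918))
side blue (44, array([ 0.5857, -0.2611,  0.014 ]), (580.0460815429688, -264.3836975097656, 53.1993522644043, 36.97605895996094), np.float64(179.22416326917354))
side green (64, array([ 0.4363, -0.2342,  0.014 ]), (434.8619384765625, -233.7989044189453, 53.048274993896484, 25.457393646240234), np.float64(-147.18888888453844))
```

>>> drive_tool([
  [[1, -8, -10, 0, 0, 8, 0.7], [1, -8, -10, 0, 0, 8, 0.7], [1, -8, -10, 0, 0, 8, 0.7], [1, -8, -10, 0, 0, 8, 0.7], [1, -8, -10, 0, 0, 8, 0.7], [1, -8, -10, 0, 0, 8, 0.7], [1, -8, -10, 0, 0, 8, 0.7], [0, -8, -10, 0, 0, 8, 0.7], [0, -8, -10, 0, 0, 8, 0.7], [0, -4, -10, 0, 0, 7, 0.7], [0, 0, 0, 0, 0, 0, 0.7]],
], force=40)

```text
time: 15.7
eef_pos: [0.5804, -0.259, 0.1873]
tcp_rot: [0.115, 0.993, 0.001, -0.002]
contact_force: [-0.5, -0.2, -0.6]
gripper_width: 0.0597
finger_force: 0.0
```

```bash
python3 - <<'E'
from col import *
p=get_image("side"); save(p,"pre_blue.png",(220,110,370,220),4)
print(colour(p,"blue"),colour(p,"green"))
p=get_image("top");print(colour(p,"blue"),colour(p,"green"))
E
```

```text
(44, array([ 0.5857, -0.2611,  0.014 ]), (580.0460815429688, -264.3836975097656, 53.1993522644043, 36.97605895996094), np.float64(179.22416326917354)) (60, array([ 0.4366, -0.2346,  0.014 ]), (435.1544189453125, -233.64759826660156, 52.38957977294922, 25.455442428588867), np.float64(-150.53630910817265))
(102, array([ 0.5836, -0.2612,  0.014 ]), (582.578125, -260.13348388671875, 19.290908813476562, 55.66701889038086), np.float64(160.72759942195884)) None
```

View pics/pre_blue.png

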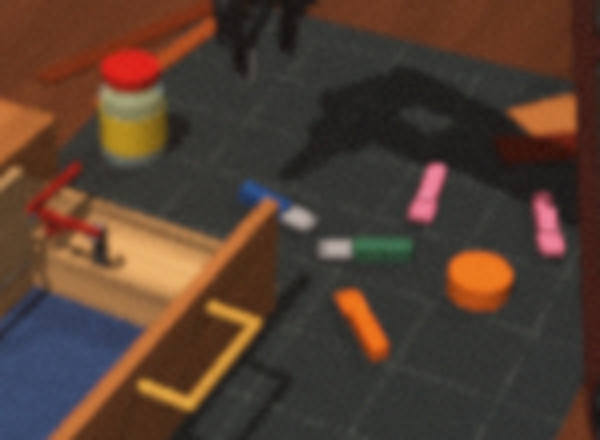

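Blue is unmoved at crop (265,195), so I descend on it.

>>> drive_tool([
  [[0, -1, -45, 0, 0, 0, 0.7], [0, 0, -45, 0, 0, 0, 0.7], [0, 0, -40, 0, 0, 0, 0.7], [0, 0, -20, 0, 0, 0, 0.7], [0, 0, -15, 0, 0, 0, 0.7], [0, 0, 0, 0, 0, 0, 0.7], [0, 0, 0, 0, 0, 0, 0], [0, 0, 0, 0, 0, 0, 0], [0, 0, 0, 0, 0, 0, 0], [0, 0, 0, 0, 0, 0, 0], [0, 0, 0, 0, 0, 0, 0]],
])

```text
time: 16.9
eef_pos: [0.5833, -0.2609, 0.0267]
tcp_rot: [0.115, 0.993, -0.001, 0.002]
contact_force: [-0.0, 0.2, 6.4]
gripper_width: 0.0165
finger_force: 40.7
```

>>> drive_tool([
  [[0, 0, 30, 0, 0, 0, 0], [0, 0, 45, 0, 0, 0, 0], [0, 0, 50, 0, 0, 0, 0], [0, 0, 50, 0, 0, 0, 0], [0, 10, 20, 0, 0, 0, 0], [3.9, 46.8, 0, 0, 0, 1.3, 0], [3.9, 46.8, 0, 0, 0, 1.3, 0], [3.9, 46.8, 0, 0, 0, 1.3, 0], [3.9, 46.8, 0, 0, 0, 1.3, 0], [3.9, 46.8, 0, 0, 0, 1.3, 0], [3.9, 46.8, 0, 0, 0, 1.3, 0], [3.9, 46.8, 0, 0, 0, 1.3, 0], [3.9, 46.8, 0, 0, 0, 1.3, 0], [3.9, 46.8, 0, 0, 0, 1.3, 0], [0, 0, 0, 0, 0, 0, 0], [0, 0, 0, 0, 0, 0, 0]],
])

```text
time: 18.5
eef_pos: [0.6161, 0.1723, 0.2189]
tcp_rot: [0.012, 1.0, -0.0, -0.0]
contact_force: [0.8, 0.8, -1.1]
gripper_width: 0.0169
finger_force: 39.9
```

```bash
python3 - <<'E'
from col import *
p=get_image("side"); save(p,"hold_blue.png",(150,100,350,250),3)
print(observe()["gripper_width"])
E
```

```text
0.01660165871956821
```

View pics/hold_blue.png

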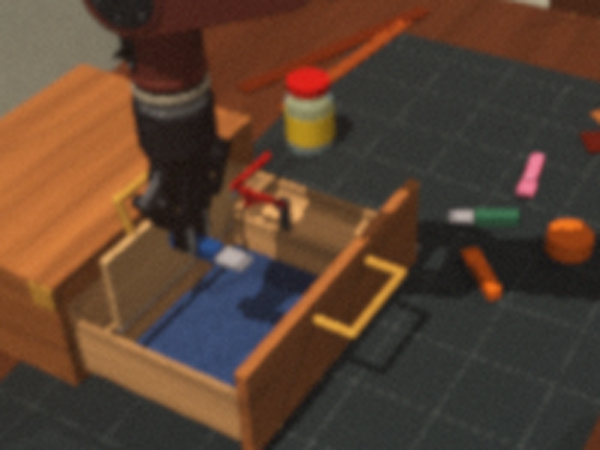

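Blue is held in the jaws (crop ~(205,245)) above the bay, so I lower and release it.

>>> drive_tool([
  [[0, 0, -40, 0, 0, 0, 0], [0, 0, -45, 0, 0, 0, 0], [0, 0, -35, 0, 0, 0, 0], [0, 0, -15, 0, 0, 0, 0], [0, 0, -15, 0, 0, 0, 0], [0, 0, 0, 0, 0, 0, 0], [0, 0, 0, 0, 0, 0, 0.4], [0, 0, 0, 0, 0, 0, 0.4], [0, 0, 0, 0, 0, 0, 0.4], [0, 0, 30, 0, 0, 0, 0.4], [0, 0, 45, 0, 0, 0, 0.4], [0, 0, 50, 0, 0, 0, 0.4], [0, 0, 25, 0, 0, 0, 0.4], [-10, -48, 0, 0, 0, 0, 0.4], [-10, -48, 0, 0, 0, 0, 0.4], [-10, -48, 0, 0, 0, 0, 0.4], [-10, -48, 0, 0, 0, 0, 0.4]],
])

```text
time: 20.25
eef_pos: [0.5764, -0.022, 0.2207]
tcp_rot: [0.012, 1.0, -0.0, 0.001]
contact_force: [0.3, -0.8, -0.2]
gripper_width: 0.0341
finger_force: 0.0
```

```bash
python3 - <<'E'
from col import *
for cam in("side","top"):
    p=get_image(cam); print(cam,colour(p,"green"),colour(p,"blue"))
    for nm in("iron2_mid","iron1_mid"):
        for r in tip_of(p,nm)[:3]: print(nm,r["confidence"],W(p,r["xyz"]))
    save(p,cam+"5.png")
E
```

```text
side (14, array([ 0.4316, -0.238 ,  0.014 ]), (432.6866149902344, -238.83526611328125, 34.75878143310547, 14.355461120605469), np.float64(-160.61883434948447)) None
iron2_mid 0.51 [0.6122 0.1752 0.0493]
iron1_mid 0.57 [ 0.6284 -0.0488  0.1245]
iron1_mid 0.49 [ 0.4396 -0.3664  0.0028]
iron1_mid 0.45 [ 0.4042 -0.1154  0.0099]
top None None
iron2_mid 0.59 [0.6187 0.1705 0.0481]
iron2_mid 0.32 [ 0.4421 -0.2395  0.0105]
iron2_mid 0.22 [ 0.7546 -0.289  -0.0027]
iron1_mid 0.73 [ 0.3196 -0.3691  0.0106]
iron1_mid 0.68 [ 0.4363 -0.3654  0.01  ]
iron1_mid 0.68 [ 0.4003 -0.1243  0.011 ]
```

>>> drive_tool([
  [[-7.5, -12.2, 0, 0, 0, -8.45, 0.6], [-7.5, -12.2, 0, 0, 0, -8.45, 0.6], [-7.5, -12.2, 0, 0, 0, -8.45, 0.6], [-7.5, -12.2, 0, 0, 0, -8.45, 0.6], [-7.5, -12.2, 0, 0, 0, -8.45, 0.6], [-7.5, -12.2, 0, 0, 0, -8.45, 0.6], [-7.5, -12.2, 0, 0, 0, -8.45, 0.6], [-7.5, -12.2, 0, 0, 0, -8.45, 0.6], [-7.5, -12.2, 0, 0, 0, -8.45, 0.6], [-7.5, -12.2, 0, 0, 0, -8.45, 0.6], [-7.5, -12.2, 0, 0, 0, -8.45, 0.6], [-7.5, -12.2, 0, 0, 0, -8.45, 0.6], [-7.5, -12.2, 0, 0, 0, -8.45, 0.6], [-7.5, -12.2, 0, 0, 0, -8.45, 0.6], [-7.5, -12.2, 0, 0, 0, -8.45, 0.6], [-7.5, -12.2, 0, 0, 0, -8.45, 0.6], [-7.5, -12.2, 0, 0, 0, -8.45, 0.6], [-7.5, -11.6, 0, 0, 0, -8.45, 0.6], [0, 0, 0, 0, 0, 0, 0.6]],
])

```text
time: 22.45
eef_pos: [0.4422, -0.2394, 0.2195]
tcp_rot: [0.973, 0.229, 0.0, 0.0]
contact_force: [0.6, -0.1, -0.9]
gripper_width: 0.0515
finger_force: 0.0
```

```bash
python3 - <<'E'
from col import *
for cam in("side","top"):
    p=get_image(cam); print(cam,colour(p,"green"))
    save(p,cam+"6.png",(270,110,390,200) if cam=="side" else None,5 if cam=="side" else 1)
E
```

```text
side (65, array([ 0.4364, -0.2335,  0.014 ]), (435.15399169921875, -233.646728515625, 52.38957977294922, 25.457393646240234), np.float64(-149.00851746522218))
top (33, array([ 0.456, -0.235,  0.014]), (455.1820068359375, -235.52395629882812, 24.20843505859375, 13.73550033569336), np.float64(-154.61281700138835))
```

View pics/side6.png

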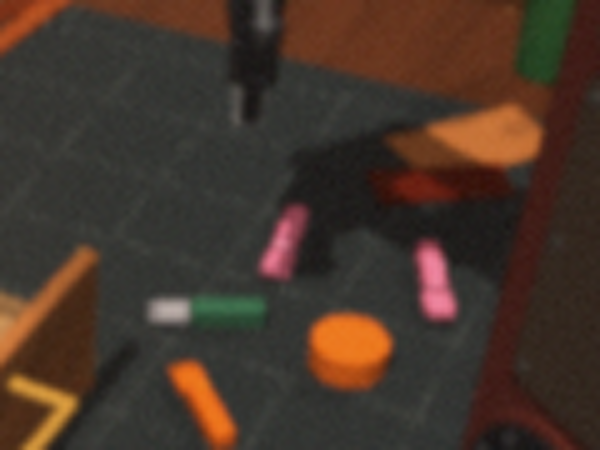

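Green is unmoved at crop (230,311), with the same readings as before. Grasping it now.

>>> drive_tool([
  [[-1, -1, -45, 0, 0, 0, 0.6], [0, 0, -45, 0, 0, 0, 0.6], [0, 0, -45, 0, 0, 0, 0.6], [0, 0, -30, 0, 0, 0, 0.6], [0, 0, -18, 0, 0, 0, 0.6], [0, 0, -14, 0, 0, 0, 0.6], [0, 0, 0, 0, 0, 0, 0.6], [0, 0, 0, 0, 0, 0, 0], [0, 0, 0, 0, 0, 0, 0], [0, 0, 0, 0, 0, 0, 0], [0, 0, 0, 0, 0, 0, 0], [0, 0, 0, 0, 0, 0, 0], [0, 0, 30, 0, 0, 0, 0], [0, 0, 45, 0, 0, 0, 0], [0, 0, 50, 0, 0, 0, 0], [0, 0, 50, 0, 0, 0, 0], [0, 0, 20, 0, 0, 0, 0]],
])

```text
time: 24.25
eef_pos: [0.4428, -0.2424, 0.2233]
tcp_rot: [0.974, 0.228, 0.003, 0.004]
contact_force: [0.9, -1.0, -0.1]
gripper_width: 0.0169
finger_force: 40.2
```

>>> drive_tool([
  [[14.8, 32.8, 0, 0, 0, -2.8, 0], [14.8, 32.8, 0, 0, 0, -2.8, 0], [14.8, 32.8, 0, 0, 0, -2.8, 0], [14.8, 32.8, 0, 0, 0, -2.8, 0], [14.8, 32.8, 0, 0, 0, -2.8, 0], [14.8, 32.8, 0, 0, 0, -2.8, 0], [14.8, 32.8, 0, 0, 0, -2.8, 0], [14.8, 32.8, 0, 0, 0, -2.8, 0], [14.8, 32.8, 0, 0, 0, -2.8, 0], [14.8, 32.8, 0, 0, 0, -2.8, 0], [0, 0, 0, 0, 0, 0, 0], [0, 0, 0, 0, 0, 0, 0]],
])

```text
time: 25.45
eef_pos: [0.5881, 0.0877, 0.2167]
tcp_rot: [1.0, -0.013, -0.001, 0.0]
contact_force: [-0.7, 0.2, -1.0]
gripper_width: 0.0169
finger_force: 40.2
```

>>> drive_tool([
  [[0, 0, -40, 0, 0, 0, 0], [0, 0, -45, 0, 0, 0, 0], [0, 0, -35, 0, 0, 0, 0], [0, 0, -15, 0, 0, 0, 0], [0, 0, -14, 0, 0, 0, 0], [0, 0, 0, 0, 0, 0, 0], [0, 0, 0, 0, 0, 0, 0.4], [0, 0, 0, 0, 0, 0, 0.4], [0, 0, 0, 0, 0, 0, 0.4], [0, 0, 30, 0, 0, 0, 0.4], [0, 0, 45, 0, 0, 0, 0.4], [0, 0, 50, 0, 0, 0, 0.4], [0, 0, 40, 0, 0, 0, 0.4], [-20, -40, 10, 0, 0, 0, 0.4], [-20, -45, 0, 0, 0, 0, 0.4], [-20, -45, 0, 0, 0, 0, 0.4], [-20, -45, 0, 0, 0, 0, 0.4]],
])

```text
time: 27.15
eef_pos: [0.5083, -0.089, 0.245]
tcp_rot: [1.0, -0.013, 0.002, 0.001]
contact_force: [0.3, -0.5, 0.6]
gripper_width: 0.0337
finger_force: 0.0
```

```bash
python3 look.py 7 iron1_mid iron2_mid bay lid_pull stay_grip stay_pivot
python3 -c "
import cv2,numpy as np
a=cv2.imread('pics/top7.png')[90:270,200:430];b=cv2.imread('pics/side7.png')[100:280,170:370]
cv2.imwrite('pics/c7.png',cv2.resize(np.hstack([a,b]),None,fx=1.85,fy=1.85,interpolation=2))"
```

```text
top iron1_mid 0.78 [ 0.3191 -0.3716  0.0073] [408. 277.]
top iron1_mid 0.66 [0.5883 0.0903 0.049 ] [254. 187.]
top iron1_mid 0.6 [ 0.4698  0.4596 -0.0018] [134. 228.]
top iron2_mid 0.58 [0.6179 0.1702 0.0489] [227. 177.]
top bay 0.56 [0.6093 0.1119 0.0403] [246. 181.]
top lid_pull 0.69 [0.7104 0.1135 0.2261] [243. 131.]
top stay_grip 0.74 [ 0.6904 -0.0542  0.129 ] [304. 147.]
top stay_grip 0.15 [ 0.4708  0.4602 -0.0033] [134. 228.]
side iron1_mid 0.59 [ 0.3137 -0.3662  0.0079] [356. 164.]
side iron1_mid 0.53 [ 0.4024 -0.1176  0.0052] [312. 194.]
side iron1_mid 0.38 [ 0.4337 -0.3657  0.0059] [328. 156.]
side iron2_mid 0.6 [0.61   0.179  0.0499] [219. 217.]
side bay 0.65 [ 0.6274 -0.0476  0.1248] [249. 161.]
side bay 0.57 [0.6031 0.1187 0.0427] [231. 208.]
side lid_pull 0.69 [0.7065 0.1198 0.2212] [199. 158.]
side stay_grip 0.63 [ 0.6887 -0.0484  0.1282] [234. 156.]
side stay_pivot 0.59 [ 0.6282 -0.0486  0.1235] [249. 161.]
```

View pics/c7.png

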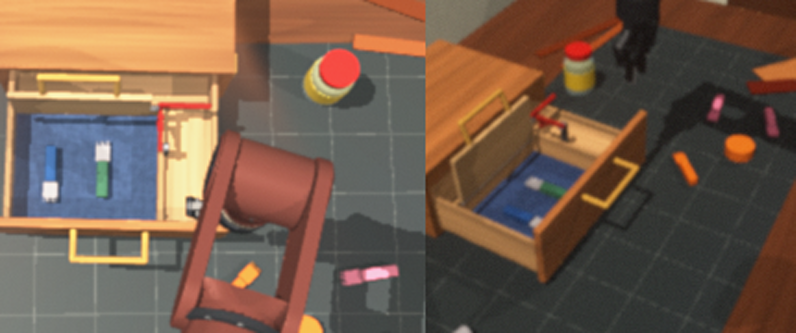

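Both irons lie in the bay: top crop blue at (50,172) and green at (103,170). The lid is still locked. Now to the stay grip at about (0.690, -0.051, 0.130).

>>> drive_tool([
  [[15.2, 2.6, 0, 0, 0, 7.5, 0.3], [15.2, 2.6, 0, 0, 0, 7.5, 0.3], [15.2, 2.6, 0, 0, 0, 7.5, 0.3], [15.2, 2.6, 0, 0, 0, 7.5, 0.3], [15.2, 2.6, 0, 0, 0, 7.5, 0.3], [15.2, 2.6, 0, 0, 0, 7.5, 0.3], [15.2, 2.6, 0, 0, 0, 7.5, 0.3], [15.2, 2.6, 0, 0, 0, 7.5, 0.3], [15.2, 2.6, 0, 0, 0, 7.5, 0.3], [15.2, 2.6, 0, 0, 0, 7.5, 0.3], [15.2, 2.6, 0, 0, 0, 7.5, 0.3], [14, 2.6, 0, 0, 0, 7.5, 0.3], [0, 0, 0, 0, 0, 0, 0.3]],
], force=25)

```text
time: 29.15
eef_pos: [0.691, -0.056, 0.2428]
tcp_rot: [0.717, 0.698, 0.0, 0.0]
contact_force: [0.3, -0.6, 0.4]
gripper_width: 0.0254
finger_force: 0.0
```

>>> drive_tool([
  [[0, 0, -40, 0, 0, 0, 0.3], [0, 0, -35, 0, 0, 0, 0.3], [0, 0, -20, 0, 0, 0, 0.3], [0, 0, -14, 0, 0, 0, 0.3], [0, 0, 0, 0, 0, 0, 0.3], [0, 0, 0, 0, 0, 0, 0], [0, 0, 0, 0, 0, 0, 0], [0, 0, 0, 0, 0, 0, 0], [0, 0, 0, 0, 0, 0, 0]],
])

```text
time: 30.05
eef_pos: [0.6893, -0.0566, 0.1351]
tcp_rot: [0.717, 0.697, -0.001, -0.0]
contact_force: [-5.6, 0.5, 1.3]
gripper_width: 0.0087
finger_force: 25.0
```

>>> drive_tool([
  [[-1.5, 0, 8.6, 0, 0, 0, 0], [-2.2, 0, 8.6, 0, 0, 0, 0], [-3.5, 0, 7.7, 0, 0, 0, 0], [-4.4, 0, 7.4, 0, 0, 0, 0], [-5.3, 0, 6.6, 0, 0, 0, 0], [-6.1, 0, 5.9, 0, 0, 0, 0], [-6.9, 0, 5, 0, 0, 0, 0], [-7.4, 0, 4.1, 0, 0, 0, 0], [-7.9, 0, 3.1, 0, 0, 0, 0], [-8.3, 0, 2, 0, 0, 0, 0]],
])

```text
time: 31.05
eef_pos: [0.6403, -0.0556, 0.1986]
tcp_rot: [0.717, 0.697, 0.005, 0.004]
contact_force: [2.8, 5.9, 2.7]
gripper_width: 0.0088
finger_force: 24.6
```

>>> drive_tool([
  [[-8.5, 0, 0.9, 0, 0, 0, 0], [-8.5, 0, 0, 0, 0, 0, 0], [-8.3, 0, -1.3, 0, 0, 0, 0], [-8.2, 0, -2.4, 0, 0, 0, 0], [-7.8, 0, -3.4, 0, 0, 0, 0], [-7.3, 0, -4.5, 0, 0, 0, 0], [-6.6, 0, -5.3, 0, 0, 0, 0], [-5.9, 0, -6.1, 0, 0, 0, 0], [-5, 0, -6.8, 0, 0, 0, 0], [-4.1, 0, -7.5, 0, 0, 0, 0], [-2.5, 0, -6, 0, 0, 0, 0], [0, 0, 0, 0, 0, 0, 0]],
])

```text
time: 32.25
eef_pos: [0.563, -0.0538, 0.1511]
tcp_rot: [0.717, 0.697, 0.002, -0.002]
contact_force: [1.4, 7.7, 0.1]
gripper_width: 0.0087
finger_force: 28.2
```

Still gripped at the end of the arc, so I release, rise and look.

>>> drive_tool([
  [[0, 0, 0, 0, 0, 0, 0.3], [0, 0, 0, 0, 0, 0, 0.3], [0, 0, 0, 0, 0, 0, 0.3], [0, 0, 40, 0, 0, 0, 0.3], [0, 0, 50, 0, 0, 0, 0.3], [0, 0, 50, 0, 0, 0, 0.3], [-10, -40, 20, 0, 0, 0, 0.3], [-10, -45, 0, 0, 0, 0, 0.3]],
])

```text
time: 33.05
eef_pos: [0.5461, -0.1427, 0.3176]
tcp_rot: [0.716, 0.698, 0.002, 0.005]
contact_force: [0.8, -0.4, -0.3]
gripper_width: 0.0256
finger_force: 0.0
```

```bash
python3 look.py 8 iron1_mid iron2_mid lid_pull stay_grip stay_pivot lid_hinge
python3 -c "
import cv2,numpy as np
a=cv2.imread('pics/top8.png')[90:270,200:430];b=cv2.imread('pics/side8.png')[100:280,170:370]
cv2.imwrite('pics/c8.png',cv2.resize(np.hstack([a,b]),None,fx=1.85,fy=1.85,interpolation=2))"
```

```text
top iron1_mid 0.64 [ 0.3183 -0.3694  0.0066] [407. 277.]
top iron1_mid 0.53 [ 0.44   -0.3669  0.0114] [405. 236.]
top iron1_mid 0.4 [ 0.4021 -0.1205  0.009 ] [324. 249.]
top iron2_mid 0.58 [0.6189 0.1695 0.0461] [227. 177.]
top lid_pull 0.76 [0.71   0.1149 0.2282] [243. 131.]
top lid_pull 0.63 [ 0.5606 -0.0506  0.1353] [303. 192.]
top stay_grip 0.75 [ 0.5589 -0.0478  0.1353] [302. 192.]
top lid_hinge 0.67 [0.6888 0.1157 0.0892] [245. 151.]
side iron1_mid 0.7 [0.6861 0.1192 0.0887] [210. 191.]
side iron1_mid 0.6 [0.5841 0.0911 0.0457] [240. 204.]
side iron1_mid 0.52 [ 0.4057 -0.1165  0.01  ] [311. 193.]
side iron2_mid 0.64 [0.6105 0.1779 0.049 ] [219. 217.]
side iron2_mid 0.22 [0.6049 0.1171 0.0391] [231. 208.]
side lid_pull 0.93 [0.7074 0.1161 0.2233] [200. 157.]
side lid_pull 0.35 [0.5861 0.0918 0.043 ] [239. 205.]
side stay_grip 0.54 [ 0.625  -0.051   0.1244] [250. 161.]
side stay_grip 0.4 [ 0.5586 -0.0447  0.1312] [265. 165.]
side stay_pivot 0.69 [ 0.6259 -0.051   0.1252] [249. 161.]
side lid_hinge 0.96 [0.6883 0.1195 0.088 ] [209. 191.]
```

View pics/c8.png

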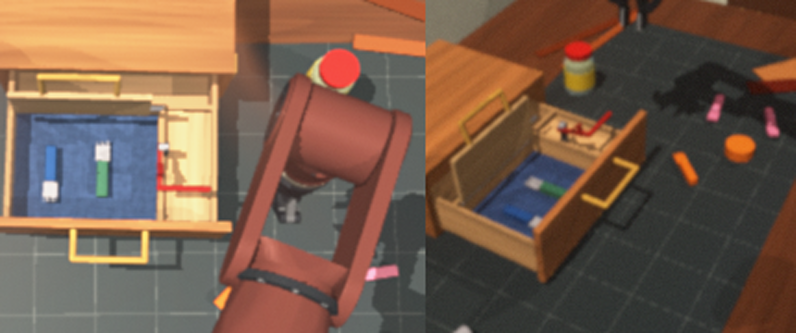

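The stay rests forward: its grip is at (0.559, -0.048, 0.135), top crop (185,188). Now I regrasp the lid pull at (0.709, 0.117, 0.225).

>>> drive_tool([
  [[23.3, 37, -2, 0, 0, 0, 0.3], [23.3, 37, -2, 0, 0, 0, 0.3], [23.3, 37, -2, 0, 0, 0, 0.3], [23.3, 37, -2, 0, 0, 0, 0.3], [23.3, 37, -2, 0, 0, 0, 0.3], [23.3, 37, -2, 0, 0, 0, 0.3], [23.3, 37, -2, 0, 0, 0, 0.3], [0, 0, 0, 0, 0, 0, 0.3], [0, 0, -40, 0, 0, 0, 0.3], [0, 0, -20, 0, 0, 0, 0.3], [0, 0, -12, 0, 0, 0, 0.3], [0, 0, 0, 0, 0, 0, 0.3], [0, 0, 0, 0, 0, 0, 0], [0, 0, 0, 0, 0, 0, 0], [0, 0, 0, 0, 0, 0, 0], [0, 0, 0, 0, 0, 0, 0]],
], force=30)

```text
time: 35.35
eef_pos: [0.7074, 0.1172, 0.2264]
tcp_rot: [0.717, 0.697, 0.001, 0.001]
contact_force: [0.3, -1.3, 0.1]
gripper_width: 0.0087
finger_force: 29.4
```

>>> drive_tool([
  [[-11.8, 0.3, 1.4, 0, 0, 0, 0], [-11.9, 0.3, 0.3, 0, 0, 0, 0], [-11.8, 0.3, -0.7, 0, 0, 0, 0], [-11.8, 0.3, -1.8, 0, 0, 0, 0], [-11.5, 0.3, -2.8, 0, 0, 0, 0], [-11.2, 0.2, -3.7, 0, 0, 0, 0], [-10.9, 0.2, -4.8, 0, 0, 0, 0], [-10.4, 0.2, -5.6, 0, 0, 0, 0], [-9.9, 0.2, -6.6, 0, 0, 0, 0], [-9.3, 0.2, -7.4, 0, 0, 0, 0], [-8.6, 0.2, -8.1, 0, 0, 0, 0], [-7.9, 0.1, -8.9, 0, 0, 0, 0], [-7, 0.1, -9.5, 0, 0, 0, 0], [-6.2, 0.1, -10.2, 0, 0, 0, 0], [-5.3, 0.1, -10.6, 0, 0, 0, 0]],
])

```text
time: 36.85
eef_pos: [0.5623, 0.1212, 0.1454]
tcp_rot: [0.717, 0.697, 0.002, 0.001]
contact_force: [6.9, 2.9, -1.1]
gripper_width: 0.0089
finger_force: 29.2
```

>>> drive_tool([
  [[-2.2, 0, -5.5, 0, 0, 0, 0], [-2.2, 0, -5.5, 0, 0, 0, 0], [-1.7, 0, -5.7, 0, 0, 0, 0], [-1.6, 0, -5.7, 0, 0, 0, 0], [-1.2, 0, -5.8, 0, 0, 0, 0], [-1.2, 0, -5.8, 0, 0, 0, 0], [-0.7, 0, -4, 0, 0, 0, 0], [0, 0, -3, 0, 0, 0, 0], [0, 0, 0, 0, 0, 0, 0], [0, 0, 0, 0, 0, 0, 0]],
])

```text
time: 37.85
eef_pos: [0.5541, 0.1214, 0.1121]
tcp_rot: [0.717, 0.697, 0.003, 0.002]
contact_force: [-5.1, 0.5, 29.9]
gripper_width: 0.0088
finger_force: 32.2
```

>>> drive_tool([
  [[0, 0, 3, 0, 0, 0, 0], [0, 0, 0, 0, 0, 0, 0.35], [0, 0, 0, 0, 0, 0, 0.35], [0, 0, 0, 0, 0, 0, 0.35], [0, 0, 30, 0, 0, 0, 0.35], [0, 0, 45, 0, 0, 0, 0.35], [0, 0, 50, 0, 0, 0, 0.35], [-25, -12, 15, 0, 0, 0, 0.35], [-26, -12, 0, 0, 0, 0, 0.35], [-26, -12, 0, 0, 0, 0, 0.35], [-26, -10, 0, 0, 0, 0, 0.35], [0, 0, 0, 0, 0, 0, 0.35]],
])

```text
time: 39.05
eef_pos: [0.4422, 0.0738, 0.245]
tcp_rot: [0.717, 0.697, -0.004, -0.003]
contact_force: [0.3, 0.6, -1.1]
gripper_width: 0.0302
finger_force: 0.0
```

```bash
python3 look.py 9 drawer_handle lid_pull stay_grip lid_hinge
python3 -c "
import cv2,numpy as np
a=cv2.imread('pics/top9.png')[90:270,200:430];b=cv2.imread('pics/side9.png')[100:280,170:370]
cv2.imwrite('pics/c9.png',cv2.resize(np.hstack([a,b]),None,fx=1.85,fy=1.85,interpolation=2))"
```

```text
top drawer_handle 0.51 [ 0.5595 -0.0486  0.1321] [303. 192.]
top lid_pull 0.85 [0.5556 0.1181 0.1045] [244. 195.]
top lid_pull 0.2 [ 0.3438 -0.231   0.0018] [360. 268.]
top stay_grip 0.61 [ 0.5581 -0.0484  0.1347] [303. 193.]
top lid_hinge 0.88 [0.69   0.1176 0.0896] [244. 151.]
side drawer_handle 0.57 [0.4516 0.0773 0.112 ] [276. 200.]
side lid_pull 0.57 [0.5504 0.1236 0.105 ] [242. 200.]
side stay_grip 0.61 [ 0.5543 -0.0452  0.1308] [266. 166.]
side lid_hinge 0.85 [0.686  0.12   0.0879] [210. 191.]
```

View pics/c9.png

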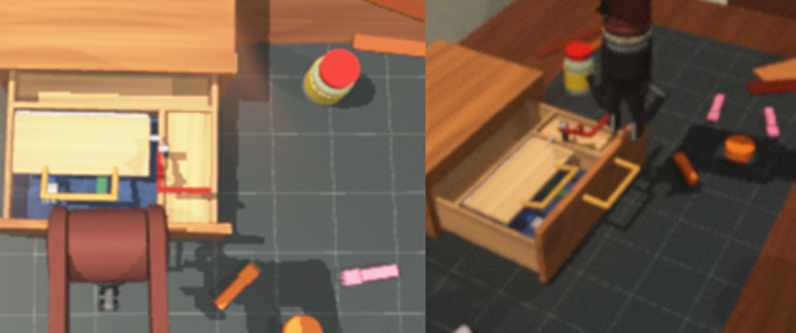

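The lid is shut (pull at z≈0.105), and the stay is forward at top crop (185,190). Next I grasp the handle and push the drawer home.

>>> drive_tool([
  [[9, 1, -30, 0, 0, 0, 0.35], [0, 0, -45, 0, 0, 0, 0.35], [0, 0, -35, 0, 0, 0, 0.35], [0, 0, -20, 0, 0, 0, 0.35], [0, 0, 0, 0, 0, 0, 0.35], [0, 0, 0, 0, 0, 0, 0], [0, 0, 0, 0, 0, 0, 0], [0, 0, 0, 0, 0, 0, 0], [0, 0, 0, 0, 0, 0, 0]],
], force=60)

```text
time: 40.45
eef_pos: [0.4528, 0.0757, 0.1174]
tcp_rot: [0.717, 0.697, -0.003, -0.003]
contact_force: [-7.7, -0.2, 3.8]
gripper_width: 0.0073
finger_force: 58.5
```

>>> drive_tool([
  [[6, -0.1, 0, 0, 0, 0, 0], [12, -0.3, 0, 0, 0, 0, 0], [15, -0.4, 0, 0, 0, 0, 0], [15, -0.4, 0, 0, 0, 0, 0], [15, -0.4, 0, 0, 0, 0, 0], [15, -0.4, 0, 0, 0, 0, 0], [15, -0.4, 0, 0, 0, 0, 0], [15, -0.4, 0, 0, 0, 0, 0], [15, -0.4, 0, 0, 0, 0, 0], [15, -0.4, 0, 0, 0, 0, 0], [15, -0.4, 0, 0, 0, 0, 0], [15, -0.4, 0, 0, 0, 0, 0], [15, -0.4, 0, 0, 0, 0, 0], [15, -0.4, 0, 0, 0, 0, 0], [10, -0.2, 0, 0, 0, 0, 0], [5, 0, 0, 0, 0, 0, 0], [4, 0, 0, 0, 0, 0, 0], [4, 0, 0, 0, 0, 0, 0], [0, 0, 0, 0, 0, 0, 0]],
])

```text
time: 42.35
eef_pos: [0.6735, 0.0695, 0.1175]
tcp_rot: [0.717, 0.697, -0.005, -0.003]
contact_force: [-9.6, -2.9, 5.2]
gripper_width: 0.0079
finger_force: 59.3
```

>>> drive_tool([
  [[4, 0, 0, 0, 0, 0, 0], [4, 0, 0, 0, 0, 0, 0], [3, 0, 0, 0, 0, 0, 0], [2, 0, 0, 0, 0, 0, 0], [0, 0, 0, 0, 0, 0, 0]],
])

```text
time: 42.85
eef_pos: [0.6816, 0.0693, 0.1174]
tcp_rot: [0.716, 0.697, -0.01, -0.008]
contact_force: [-22.2, -3.4, 12.5]
gripper_width: 0.0074
finger_force: 60.5
```

>>> drive_tool([
  [[3, 0, 0, 0, 0, 0, 0], [2, 0, 0, 0, 0, 0, 0], [0, 0, 0, 0, 0, 0, 0], [0, 0, 0, 0, 0, 0, 0]],
])

```text
time: 43.25
eef_pos: [0.6817, 0.0693, 0.1173]
tcp_rot: [0.716, 0.698, -0.014, -0.012]
contact_force: [-33.2, -4.9, 21.0]
gripper_width: 0.0077
finger_force: 61.4
```

It's against the stop: total travel is about 229 mm and the force is rising without motion. Releasing and retreating.

>>> drive_tool([
  [[-4, 0, 0, 0, 0, 0, 0], [-3, 0, 0, 0, 0, 0, 0.35], [0, 0, 0, 0, 0, 0, 0.35], [0, 0, 0, 0, 0, 0, 0.35], [0, 0, 40, 0, 0, 0, 0.35], [0, 0, 45, 0, 0, 0, 0.35], [0, 0, 50, 0, 0, 0, 0.35], [-40, -20, 0, 0, 0, 0, 0.35], [-40, -30, 0, 0, 0, 0, 0.35], [-40, -30, 0, 0, 0, 0, 0.35], [-40, -30, 0, 0, 0, 0, 0.35], [0, 0, 0, 0, 0, 0, 0.35], [0, 0, 0, 0, 0, 0, 0.35]],
])

```text
time: 44.55
eef_pos: [0.5288, -0.0404, 0.2537]
tcp_rot: [0.717, 0.697, 0.001, 0.001]
contact_force: [0.4, -0.4, 0.3]
gripper_width: 0.0296
finger_force: 0.0
```

```bash
python3 look.py 10 drawer_handle glue_jar wax mallet
python3 -c "
import cv2,numpy as np
a=cv2.imread('pics/top10.png')[30:210,180:410];b=cv2.imread('pics/side10.png')[100:280,100:300]
cv2.imwrite('pics/c10.png',cv2.resize(np.hstack([a,b]),None,fx=1.85,fy=1.85,interpolation=2))"
```

```text
top drawer_handle 0.84 [0.6817 0.0664 0.1113] [261. 152.]
top wax 0.55 [ 0.339  -0.2391  0.0003] [363. 270.]
top mallet 0.85 [ 0.4722  0.4606 -0.0041] [134. 227.]
side drawer_handle 0.59 [0.6817 0.072  0.1097] [218. 179.]
side glue_jar 0.81 [ 0.7534 -0.2833 -0.0023] [252. 148.]
side wax 0.58 [ 0.3383 -0.2337 -0.0009] [338. 182.]
side mallet 0.84 [ 0.4651  0.4639 -0.0033] [207. 315.]
side mallet 0.33 [0.6797 0.0703 0.1092] [219. 179.]
```

View pics/c10.png

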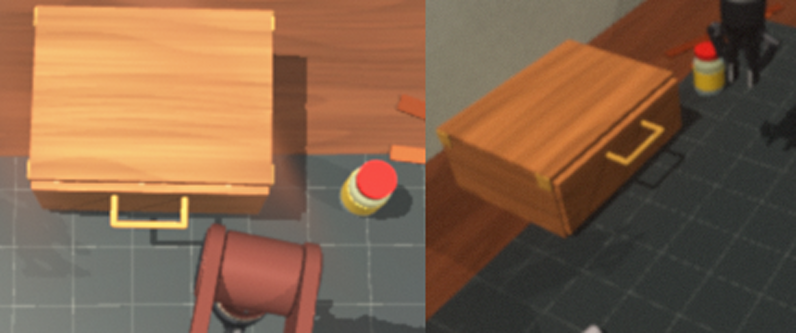

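The drawer is flush with the chest, with the handle at (0.682, 0.069). The bystanders are unmoved and the arm is clear.

```bash
python3 -c "
from cell import close_job
print(close_job())"
```

```text
the job is handed in; nothing more can be done
None
```

The job is handed in, with no verdict returned: both irons on the bench (blue and green) are in the bay, the stay is thrown forward, the lid is shut and the drawer is home. The jar, mallet and wax did not move.

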